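# Unscrew the wide valve cap of an amplifier, whichever way its thread runs

### The arm

A 6-joint arm with a two-finger parallel gripper is mounted at the origin on the work surface. World frame = base frame: x ahead of the robot, y to its left, z up, the work surface at z = 0. Lengths are in m, angles in rad, forces in N, time in s.
With the tool pointing down it reaches from about 0.35 to 0.775 m from the base axis. Payload 5.5 kg.
Tool frame: the origin (TCP) lies at the very end of the fingers, on their centre line; the grasp point (between the pads) lies 19 mm behind it; z points along the fingers, y is the line along which they close (so a half turn about z gives the same grasp; the last joint's range is limited). The gripper opens to 85 mm and grips with 20 to 120 N. Pads are 22 mm wide; open, the fingers measure 114 mm over their backs; the gripper's body (76 mm by 85 mm) begins 54 mm behind the grasp point. The pads swing forward as they close: fully open they stand 13 mm farther back than shut.
Start: joints at [-1.275, 0.313, 0.046, 1.304, 0, 1.431], TCP at [0.243, -0.521, 0.231] pointing down, gripper open.
Joint ranges: [-2.76, 2.76], [-0.86, 1.69], [-1.03, 1.26], [-2.2, 2.34], [-1.47, 1.5], [-3.14, 3.14]. Speed limits (rad/s): [2.57, 2.57, 3.14, 3.14, 3.14, 3.14].

### API

Orientations are given as a unit quaternion [w, x, y, z].
In Python, from workcell import env, cams, ticket, spotter gives the robot as it stands.
- The arm moves only by the tool jog_arm, never from a script. Its argument "increments" is a list that holds one entry, the list of rows, each a list of 7 numbers: the shift along the tool's x, y, z in units of 0.25 m (1.0 is 0.25 m), then the turn, a rotation vector about the tool's x, y, z in units of 180 degrees (1.0 is 180 degrees), then the closure in counts, from 0 (fully open) to 255 (shut). A call has 1 to 20 rows; each row shifts and turns the commanded pose from where the row before left it, along the tool's axes as they then stand; what a row does not reach is not made up. A row lasts 1/10 s, in which the tool goes at most 50 mm and 8.59 degrees, less where a joint would pass 70% of its speed; a pose out of reach is approached as far as the arm can. A call with a number of a shift or a turn outside -1 to 1 is refused whole. A call with a gripper value outside its range is refused whole. The fingers move at their own pace and stop on an object; "force" is the grip in N (left out, the last holds). Time passes only in rows, so rows that do not move let the fingers close. It gives the time, the measured TCP pose, the force, the opening and the grip force at its end, in the units of the state.
- env.get_state(): the state, without advancing time (a new reading comes with each control period).
- cams.read_camera(name): name is "scene" or "top" or "wrist"; returns a dict with "pixels" (400x640x3 uint8, red, green, blue), "fx", "fy", "cx", "cy" (pixels), "xyz" and "attitude" of the camera in the world; the wrist camera has in their place "mount" (4x4, takes a point from camera to tool coordinates, whose origin is the TCP and whose axes are the flange's). Camera axes: x right, y down, z forward; pixel columns grow to the right and rows downward; lengths in m; the calibration is good to about 2 mm. A picture is of the moment at which its call begins: read the wrist's pose just before it. There is no depth.
- ticket.hand_in(): hands the job in; it is judged then, once.
Trained networks look in the newest picture that a camera, given by its name, has taken for a name from the list of things; names that differ only in an ending like _2 or _b are one class to them, and where a whole thing is asked for, a point or a joint stands for the part that bears it (a point fixed in the world has none). Each returns a list of dicts, best first, with "conf" (0 to 1); they miss things now and then, are a little off and sometimes report something else, mostly with a low value. They report only what shows in the picture. A call takes as long as a camera call.
- spotter.find_in(target, camera): "uv" ([column, row] in pixels, amid what is visible of it).
- spotter.cut_out(target, camera): "region" (400x640 bool, what is visible of it) and "uv" ([column, row] in pixels, amid what is visible of it).
- spotter.landmark_of(target, camera): "uv" ([column, row] in pixels: a listed point, or the origin of a listed thing).
The state is a dict: "clock": time; "joint_pos": joint angles; "qvel": joint speeds; "tau": joint torques, N m; "tcp_pos": TCP position; "orientation": TCP orientation; "wrist_force": force on the tool from outside, world axes, zero at the start; "ft_torque": the same for the moment, N m; "finger_gap": finger opening in m; "grip_force": force on a finger pad.
Only numpy, scipy, OpenCV 4.12 (cv2) and the standard library are available. Lean on these libraries where they do the work, as an engineer would, in place of code of your own. Each camera call takes 0.05 s, during which the arm holds its last target. There are 200 camera calls.

### The job

On the amplifier chassis stand four round screw caps over the valves. Take off the widest one: nobody knows whether its thread is ordinary or reversed, so feel which way it gives, turn it that way until it comes free, lift it off, and finish still holding it upright in the gripper, at least a hand's width (8 cm) above the chassis. Leave the other three caps on and do not disturb the things lying on the bench.

Things in the scene. Friction and masses are not known exactly. Their poses are not given: they have to be found in the camera images.
- chassis: Bare steel amplifier chassis, fixed: 170 (x) by 560 (y) by 60 mm high, origin at the centre of its underside, z up, flat top 60 mm above the bench. Four sockets in a row along its y axis, at x = 0, y = -180, -80, 20 and 120 mm, each with a cap. A transformer, 45 mm above the top, fills y = 202 to 268 mm. Control knobs on the -x face.
- cap_wide: The widest cap, the one to take off: aluminium cylinder 54 mm in diameter, 36 mm high, ribbed side, 0.06 to 0.13 kg, on any one of the four sockets. Origin at the centre of its open underside, resting on the chassis top; z up. A glass valve 27 mm high, 12 mm thick, stands inside it: lift straight up 40 mm before moving aside. The cap keeps its height while it turns; pulled while locked, it stops after 2 mm.
- cap_wide_top (a point): Centre of the wide cap's flat top. The cap loosens clockwise or anticlockwise, different in each start, not visible. Right way: almost no resistance, free to lift from 1.0 to 2.0 rad of turn (aim at 1.4, one grasp is enough). Wrong way: hard stop within 0.2 rad; over 0.3 N m on the tool means the stop, do not force it. A 40 N grip suits.
- cap_a: Look-alike cap, 38 mm in diameter, 36 mm high, origin at the centre of its underside. To be left alone.
- cap_b: Look-alike cap, 40 mm in diameter, 36 mm high, origin at the centre of its underside. To be left alone.
- cap_c: Look-alike cap, 42 mm in diameter, 36 mm high, origin at the centre of its underside. To be left alone.
- screwdriver: Bystander: screwdriver 180 mm long lying on the bench beyond the chassis.
- slide: Bystander: brass guitar slide, a tube 27 mm in diameter and 60 mm high standing on the bench beyond the chassis.
- tin: Bystander: flat grey tin, 60 by 90 by 18 mm, on the bench between the robot and the chassis.

How it is judged:
On the way, in this order (a step that is already met when the one before it is completed fails the run):
1. the widest cap is turned loose (45 degrees or more) while still down on its socket (angle between the x axis of cap_wide and the x axis of chassis, either way round above 0.79 rad and z of cap_wide in the frame of chassis below 0.068 m and angle between cap_wide's own z axis and vertical below 0.3 rad), for 0.05 s.
2. the cap is lifted off its socket in the gripper (z of cap_wide in the frame of chassis above 0.1 m and contact force between the fingers and cap_wide above 1 N), for 0.1 s.
At the end, for the whole second after the job is handed in: The widest cap is gripped by the fingers, still, upright within 20 degrees, its underside at least 75 mm above the chassis top and touching nothing of the chassis; the other three caps are still seated on their sockets (z of cap_wide in the frame of chassis above 0.135 m and angle between cap_wide's own z axis and vertical below 0.35 rad and linear speed of cap_wide below 0.03 m/s and contact force between the fingers and cap_wide above 1 N and contact force between cap_wide and chassis below 0.2 N and z of each of cap_a, cap_b, cap_c in the frame of chassis below 0.066 m); the arm keeps its last pose, push and grip.
It fails at once if another cap is turned more than 17 degrees or shifted more than 15 mm (angle between the x axis of any of cap_a, cap_b, cap_c and the x axis of chassis, either way round above 0.3 rad or distance of any of cap_a, cap_b, cap_c from where it was at the start of the episode above 0.015 m).
It fails at once if a thing on the bench is shifted more than 30 mm (distance of any of screwdriver, slide, tin from where it was at the start of the episode above 0.03 m).
It also fails if it takes over 38 s, if anything falls off the work surface, if the arm or the gripper's body presses on something with over 40 N, if the wrist force passes 120 N, or if a joint passes its speed limit or range.

## Working session

There is one attempt and no reset: what is moved stays moved. The work goes in short steps, Python scripts to look and compute and a tool call to move; the robot and the scene stay as the last step left them, time stands still between calls to the robot, and variables do not carry over. Pictures are saved under pics/ and viewed, at most 10 in all, crops included, and the job is handed in when it is done.

Besides the shell and the picture viewer there is one more tool, called after "Emit:" as name(argument=value, ...) on one line, values as JSON. jog_arm: Moves the arm, as the interface text tells. Shifts and turns lie within -1 to 1; 1 stands for 0.25 m of shift or 180 degrees of turn. Its arguments: {"type":"object","properties":{"increments":{"type":"array"},"force":{"type":"number"}},"required":["increments"]}

```bash
mkdir -p pics
cat > h.py <<'E'
import numpy as np, cv2
from scipy.spatial.transform import Rotation as R
from workcell import env, cams, ticket, spotter
def q2R(q): return R.from_quat([q[1],q[2],q[3],q[0]]).as_matrix()
def att(c):
    a=np.array(c["attitude"]); return a if a.shape==(3,3) else q2R(a)
def proj_plane(c,uv,z):
    d=att(c)@np.array([(uv[0]-c["cx"])/c["fx"],(uv[1]-c["cy"])/c["fy"],1]); p=np.array(c["xyz"])
    return p+d*(z-p[2])/d[2]
E
python3 - <<'E'
from h import *
print(env.get_state())
for n in ("scene","top"):
    c=cams.read_camera(n); cv2.imwrite(f"pics/{n}0.png",c["pixels"][:,:,::-1])
    print(n,{k:v for k,v in c.items() if k!="pixels"})
    for t in ("cap_wide_top","cap_wide","cap_a","chassis","tin","screwdriver","slide"):
        z={"cap_wide_top":.096,"cap_wide":.06,"cap_a":.06}.get(t,0)
        for d in spotter.landmark_of(t,n)[:4]:
            print(t,np.round(d["uv"],1),round(d["conf"],2),np.round(proj_plane(c,d["uv"],z),3))
E
```

```text
{'clock': 0.0, 'joint_pos': array([-1.27460650e+00,  3.13992245e-01,  4.49938175e-02,  1.30361267e+00,
        2.27201592e-05,  1.43122105e+00]), 'qvel': array([-0.00027459,  0.00058764,  0.00017027, -0.00061136,  0.00087875,
        0.00157647]), 'tau': array([-5.04841762e-05, -4.80629826e+01,  2.98532546e+01,  1.94659468e-02,
       -2.43795539e-04,  1.43683542e-05]), 'tcp_pos': array([ 0.24257046, -0.52076894,  0.23041959]), 'orientation': array([-9.05495112e-04,  9.76356952e-01,  2.16162622e-01, -5.96571538e-05]), 'wrist_force': array([ 0.16263013, -0.55689868,  0.56991261]), 'ft_torque': array([ 0.0117096 ,  0.02256995, -0.04728609]), 'grip_force': 0.0, 'finger_gap': 0.08516406791447702}
scene {'fx': 483.8064256199078, 'fy': 483.8064256199078, 'cx': 321.49706620761236, 'cy': 196.7802001835723, 'xyz': array([ 1.40607036, -0.17034985,  0.70758883]), 'attitude': array([-0.35426061,  0.70719926,  0.54183555, -0.28422327])}
cap_wide_top [343.1 194.9] 0.65 [0.594 0.077 0.096]
cap_wide [344.2 208.4] 0.91 [0.596 0.08  0.06 ]
cap_a [300.  216.5] 0.92 [ 0.597 -0.02   0.06 ]
cap_a [251.5 2
[... 481 characters left out ...]
ttitude': array([ 0.03374673, -0.69873418,  0.71427614, -0.02100711])}
cap_wide_top [295.  187.7] 0.78 [0.603 0.074 0.096]
cap_wide [296.8 191.3] 0.58 [0.6   0.073 0.06 ]
cap_a [345.6 190.5] 0.88 [ 0.599 -0.02   0.06 ]
cap_a [402.2 189.3] 0.83 [ 0.599 -0.128  0.06 ]
cap_a [454.3 195.1] 0.65 [ 0.586 -0.226  0.06 ]
chassis [358.1 194.9] 0.75 [ 0.595 -0.048  0.   ]
chassis [401.6 190.3] 0.72 [ 0.602 -0.136  0.   ]
chassis [435.8 117.4] 0.61 [ 0.75  -0.211  0.   ]
tin [339.8 265.4] 0.76 [ 0.454 -0.008  0.   ]
tin [401.3 189.1] 0.51 [ 0.605 -0.136  0.   ]
tin [453.5 193.1] 0.2 [ 0.594 -0.24   0.   ]
screwdriver [433.6 116.5] 0.78 [ 0.752 -0.207  0.   ]
slide [277.9 115.2] 0.57 [0.763 0.111 0.   ]
```

View pics/top0.png

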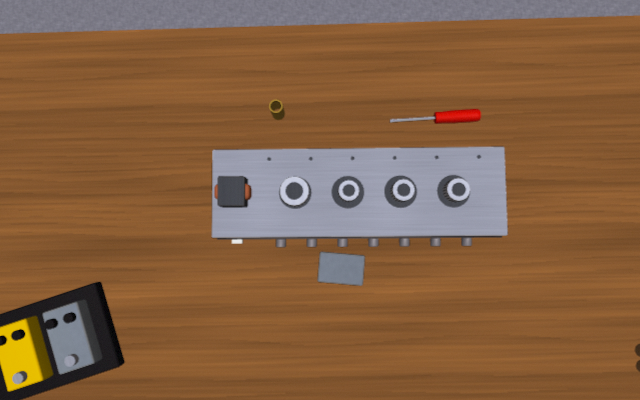

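View pics/scene0.png

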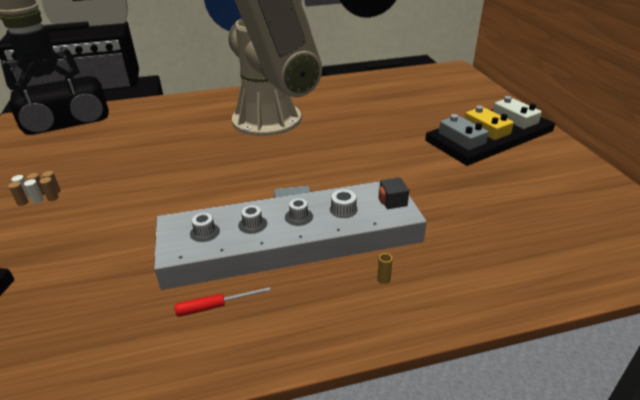

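The wide cap is second from the transformer end at top (294,190), scene (343,203), next to the transformer. The tin (341,269), screwdriver and slide are clear of it. I turn the tool first, then go across.

Emit:
jog_arm(increments=[[[0, 0, 0, 0, 0, -0.0465, 0], [0, 0, 0, 0, 0, -0.0465, 0], [0, 0, 0, 0, 0, -0.0465, 0], [0, 0, 0, 0, 0, -0.0465, 0], [0, 0, 0, 0, 0, -0.0465, 0], [0, 0, 0, 0, 0, -0.0465, 0], [0, 0, 0, 0, 0, -0.0465, 0], [0, 0, 0, 0, 0, -0.0465, 0], [0, 0, 0, 0, 0, -0.0465, 0], [0, 0, 0, 0, 0, -0.0465, 0], [0, 0, 0, 0, 0, -0.0465, 0], [0, 0, 0, 0, 0, -0.0465, 0], [0, 0, 0, 0, 0, -0.0465, 0], [0, 0, 0, 0, 0, -0.0465, 0]]])

```text
clock: 2.2
tcp_pos: [0.2427, -0.5213, 0.2314]
orientation: [0.0, 0.321, 0.947, -0.0]
wrist_force: [-0.3, 0.5, -0.9]
finger_gap: 0.0855
grip_force: 0.0
```

Run:
```python
from h import *
s=env.get_state(); M=q2R(s["orientation"]); print(s["joint_pos"].round(3),s["tcp_pos"].round(4),M.round(3))
c=cams.read_camera("wrist"); print(c["mount"])
print(M.T@(np.array([.597,.076,.231])-s["tcp_pos"])/.25)
```

```text
[-1.275  0.313  0.046  1.304 -0.    -0.62 ] [ 0.2427 -0.5213  0.2314] [[-0.793  0.609  0.   ]
 [ 0.609  0.793 -0.   ]
 [-0.    -0.    -1.   ]]
[[-3.54059400e-04 -9.62847386e-01 -2.70045897e-01  6.86069867e-02]
 [ 9.99999883e-01 -4.29506106e-04  2.20293932e-04  1.10862863e-03]
 [-3.28095798e-04 -2.70045787e-01  9.62847426e-01 -1.44118374e-01]
 [ 0.00000000e+00  0.00000000e+00  0.00000000e+00  1.00000000e+00]]
[3.30463053e-01 2.75813137e+00 1.12610285e-03]
```

Emit:
jog_arm(increments=[[[0.0194, 0.1622, 0, 0, 0, 0, 0], [0.0194, 0.1622, 0, 0, 0, 0, 0], [0.0194, 0.1622, 0, 0, 0, 0, 0], [0.0194, 0.1622, 0, 0, 0, 0, 0], [0.0194, 0.1622, 0, 0, 0, 0, 0], [0.0194, 0.1622, 0, 0, 0, 0, 0], [0.0194, 0.1622, 0, 0, 0, 0, 0], [0.0194, 0.1622, 0, 0, 0, 0, 0], [0.0194, 0.1622, 0, 0, 0, 0, 0], [0.0194, 0.1622, 0, 0, 0, 0, 0], [0.0194, 0.1622, 0, 0, 0, 0, 0], [0.0194, 0.1622, 0, 0, 0, 0, 0], [0.0194, 0.1622, 0, 0, 0, 0, 0], [0.0194, 0.1622, 0, 0, 0, 0, 0], [0.0194, 0.1622, 0, 0, 0, 0, 0], [0.0194, 0.1622, 0, 0, 0, 0, 0], [0.0194, 0.1622, 0, 0, 0, 0, 0], [0, 0, 0, 0, 0, 0, 0], [0, 0, 0, 0, 0, 0, 0]]])

```text
clock: 4.15
tcp_pos: [0.6006, 0.0745, 0.2307]
orientation: [-0.0, 0.324, 0.946, -0.0]
wrist_force: [-0.4, 0.2, 0.2]
finger_gap: 0.0857
grip_force: 0.0
```

```bash
cat >> h.py <<'E'
def wrist():
    s=env.get_state(); c=cams.read_camera("wrist"); M=q2R(s["orientation"]); m=np.array(c["mount"])
    c["A"]=M@m[:3,:3]; c["xyz"]=M@m[:3,3]+s["tcp_pos"]; c["attitude"]=c["A"]; return s,M,c
E
python3 - <<'E'
from h import *
s,M,c=wrist(); print(s["joint_pos"].round(3),s["tcp_pos"].round(4))
im=c["pixels"][:,:,::-1].copy()
for t,z in (("cap_wide_top",.096),("cap_wide",.06)):
    for d in spotter.landmark_of(t,"wrist"): print(t,np.round(d["uv"],1),d["conf"],proj_plane(c,d["uv"],z).round(4))
# expected top rim from the region: fit cap silhouette
for d in spotter.cut_out("cap_wide","wrist")[:1]:
    cn,_=cv2.findContours(d["region"].astype(np.uint8),cv2.RETR_EXTERNAL,cv2.CHAIN_APPROX_NONE); cv2.drawContours(im,cn,-1,(0,0,255),1)
    P=np.array([proj_plane(c,p,.096) for p in max(cn,key=len)[:,0]]); print("bbox on .096",P.min(0).round(3),P.max(0).round(3))
cv2.imwrite("pics/w1.png",im)
E
```

```text
[-0.009  0.374  0.131  1.329 -0.     0.651] [0.6006 0.0745 0.2307]
cap_wide_top [327.9 187.3] 0.62 [0.6003 0.0779 0.096 ]
cap_wide [327.8 179.8] 0.84 [0.601  0.0775 0.06  ]
bbox on .096 [0.57  0.051 0.096] [0.628 0.107 0.096]
```

View pics/w1.png

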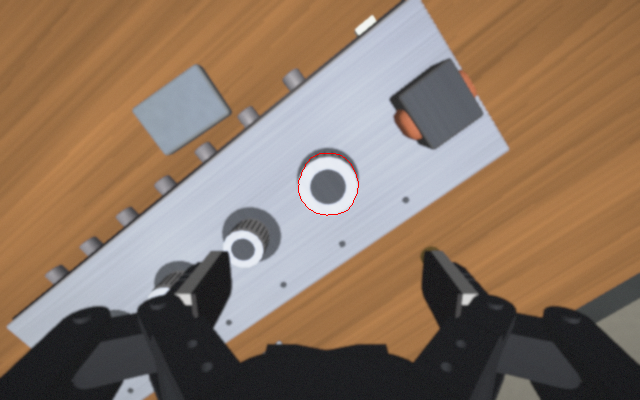

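The cap top is centred at (328,185), giving (0.600, 0.078). That agrees with the other cameras. Next I descend.

Emit:
jog_arm(increments=[[[0.0104, 0.0096, 0, 0, 0, 0, 0], [0, 0, 0.13, 0, 0, 0, 0], [0, 0, 0.13, 0, 0, 0, 0], [0, 0, 0.13, 0, 0, 0, 0], [0, 0, 0.1, 0, 0, 0, 0], [0, 0, 0.08, 0, 0, 0, 0], [0, 0, 0.05, 0, 0, 0, 0], [0, 0, 0.039, 0, 0, 0, 0], [0, 0, 0, 0, 0, 0, 0], [0, 0, 0, 0, 0, 0, 0]]], force=40)

```text
clock: 5.35
tcp_pos: [0.6006, 0.077, 0.0673]
orientation: [0.001, 0.324, 0.946, 0.0]
wrist_force: [0.5, 0.0, 0.7]
finger_gap: 0.0852
grip_force: 0.0
```

Run:
```python
from h import *
s,M,c=wrist(); print(s["joint_pos"].round(3),s["tcp_pos"].round(4),s["wrist_force"],s["ft_torque"])
cv2.imwrite("pics/w2.png",c["pixels"][:,:,::-1])
```

```text
[-0.005  0.464 -0.145  0.96  -0.     0.656] [0.6006 0.077  0.0673] [0.47520674 0.02396501 0.68110984] [-0.01988593 -0.03347641 -0.01929952]
```

View pics/w2.png

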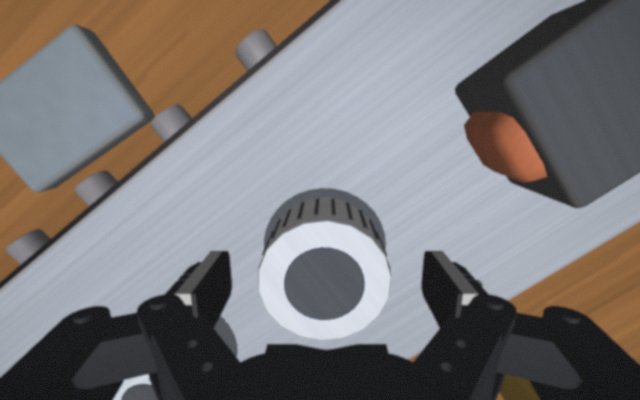

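The cap is centred between the pads: its top is at (324,280) and the mid-finger column is about 326. Closing now.

Emit:
jog_arm(increments=[[[0, 0, 0, 0, 0, 0, 255], [0, 0, 0, 0, 0, 0, 255], [0, 0, 0, 0, 0, 0, 255], [0, 0, 0, 0, 0, 0, 255], [0, 0, 0, 0, 0, 0, 255], [0, 0, 0, 0, 0, 0, 255], [0, 0, 0, 0, 0, 0, 255], [0, 0, 0, 0, 0, 0, 255]]], force=40)

```text
clock: 6.2
tcp_pos: [0.6006, 0.077, 0.0678]
orientation: [0.001, 0.324, 0.946, 0.0]
wrist_force: [-0.9, 0.3, 5.0]
finger_gap: 0.0533
grip_force: 41.8
```

```bash
cat > st.py <<'E'
from h import *
s=env.get_state(); print(s["clock"],s["joint_pos"].round(3),s["tcp_pos"].round(4),"F",s["wrist_force"].round(2),"T",s["ft_torque"].round(3),s["finger_gap"],s["grip_force"])
E
python3 st.py
```

```text
6.2 [-0.005  0.463 -0.145  0.96  -0.     0.656] [0.6006 0.077  0.0678] F [-0.92  0.31  5.04] T [-0.151  0.296 -0.002] 0.05326044121089853 41.83219151571393
```

Emit:
jog_arm(increments=[[[0, 0, 0, 0, 0, 0.01, 255], [0, 0, 0, 0, 0, 0.01, 255], [0, 0, 0, 0, 0, 0, 255]]])

```text
clock: 6.5
tcp_pos: [0.6007, 0.0767, 0.0678]
orientation: [0.001, 0.354, 0.935, -0.0]
wrist_force: [-0.8, -1.9, 5.1]
finger_gap: 0.0534
grip_force: 41.9
```

```bash
python3 st.py
```

```text
6.5 [-0.005  0.463 -0.145  0.96  -0.001  0.719] [0.6007 0.0767 0.0678] F [-0.8  -1.86  5.1 ] T [-0.388  0.296 -0.026] 0.05336102826032657 41.879499591887
```

Emit:
jog_arm(increments=[[[0, 0, 0, 0, 0, 0.01, 255], [0, 0, 0, 0, 0, 0.01, 255], [0, 0, 0, 0, 0, 0, 255]]])

```text
clock: 6.8
tcp_pos: [0.6007, 0.0766, 0.0678]
orientation: [0.001, 0.383, 0.924, -0.0]
wrist_force: [-1.2, -1.8, 5.8]
finger_gap: 0.0531
grip_force: 41.9
```

```bash
python3 st.py
```

```text
6.8 [-0.005  0.463 -0.145  0.96  -0.001  0.782] [0.6007 0.0766 0.0678] F [-1.21 -1.77  5.84] T [-0.437  0.3   -0.07 ] 0.0531419582572822 41.88308134675026
```

Emit:
jog_arm(increments=[[[0, 0, 0, 0, 0, 0.01, 255], [0, 0, 0, 0, 0, 0.005, 255], [0, 0, 0, 0, 0, 0, 255]]])

```text
clock: 7.1
tcp_pos: [0.6007, 0.0765, 0.0678]
orientation: [0.001, 0.405, 0.914, -0.0]
wrist_force: [-1.6, -2.3, 6.1]
finger_gap: 0.0534
grip_force: 41.9
```

```bash
python3 st.py
```

```text
7.1 [-0.005  0.463 -0.145  0.96  -0.001  0.829] [0.6007 0.0765 0.0678] F [-1.56 -2.28  6.15] T [-0.416  0.337 -0.086] 0.05338460390610478 41.886558551341295
```

Emit:
jog_arm(increments=[[[0, 0, 0, 0, 0, 0.01, 255], [0, 0, 0, 0, 0, 0.01, 255], [0, 0, 0, 0, 0, 0, 255]]])

```text
clock: 7.4
tcp_pos: [0.6007, 0.0765, 0.0678]
orientation: [0.001, 0.434, 0.901, -0.0]
wrist_force: [-0.7, -2.1, 5.6]
finger_gap: 0.0531
grip_force: 41.9
```

```bash
python3 st.py
```

```text
7.4 [-0.005  0.463 -0.145  0.96  -0.001  0.892] [0.6007 0.0765 0.0678] F [-0.68 -2.08  5.56] T [-0.448  0.283  0.002] 0.05313172548242146 41.8840647675097
```

After 0.236 rad of turn the torque is about zero, so this is the loosening direction. I carry on to about 1.4 rad.

Emit:
jog_arm(increments=[[[0, 0, 0, 0, 0, 0.03, 255], [0, 0, 0, 0, 0, 0.03, 255], [0, 0, 0, 0, 0, 0.03, 255], [0, 0, 0, 0, 0, 0.03, 255], [0, 0, 0, 0, 0, 0.03, 255], [0, 0, 0, 0, 0, 0.03, 255], [0, 0, 0, 0, 0, 0, 255]]])

```text
clock: 8.1
tcp_pos: [0.6001, 0.0759, 0.0678]
orientation: [0.001, 0.668, 0.744, -0.001]
wrist_force: [-2.4, -4.3, 6.2]
finger_gap: 0.0536
grip_force: 42.0
```

```bash
python3 st.py
```

```text
8.1 [-0.006  0.463 -0.146  0.961 -0.002  1.459] [0.6001 0.0759 0.0678] F [-2.44 -4.29  6.16] T [-0.746  0.628 -0.036] 0.05355932502513987 42.029800079762936
```

Emit:
jog_arm(increments=[[[0, 0, 0, 0, 0, 0.03, 255], [0, 0, 0, 0, 0, 0.03, 255], [0, 0, 0, 0, 0, 0.03, 255], [0, 0, 0, 0, 0, 0.03, 255], [0, 0, 0, 0, 0, 0.03, 255], [0, 0, 0, 0, 0, 0.03, 255], [0, 0, 0, 0, 0, 0.02, 255], [0, 0, 0, 0, 0, 0, 255], [0, 0, 0, 0, 0, 0, 255]]])

```text
clock: 9.0
tcp_pos: [0.5986, 0.0761, 0.0678]
orientation: [0.0, 0.865, 0.502, -0.001]
wrist_force: [-6.2, -3.6, 9.8]
finger_gap: 0.0532
grip_force: 42.3
```

Run:
```python
from h import *
exec(open("st.py").read())
s,M,c=wrist(); cv2.imwrite("pics/w3.png",c["pixels"][:,:,::-1])
```

```text
9.0 [-5.000e-03  4.630e-01 -1.470e-01  9.630e-01 -2.000e-03  2.085e+00] [0.5986 0.0761 0.0678] F [-6.23 -3.64  9.77] T [-0.689  1.332 -0.051] 0.05316844890067966 42.30617880821228
```

View pics/w3.png

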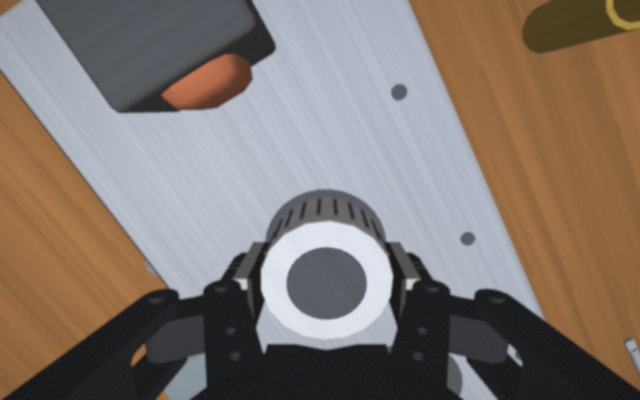

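The cap is held centrally at (327,280) after 1.43 rad of turn with low torque. I test the lift.

Emit:
jog_arm(increments=[[[0, 0, -0.008, 0, 0, 0, 255], [0, 0, -0.008, 0, 0, 0, 255], [0, 0, -0.008, 0, 0, 0, 255], [0, 0, 0, 0, 0, 0, 255]]])

```text
clock: 9.45
tcp_pos: [0.5986, 0.0771, 0.0718]
orientation: [-0.001, 0.865, 0.502, -0.001]
wrist_force: [-5.8, -2.2, -1.4]
finger_gap: 0.0533
grip_force: 42.8
```

```bash
python3 st.py
```

```text
9.45 [-0.005  0.46  -0.14   0.974 -0.     2.085] [0.5986 0.0771 0.0718] F [-5.76 -2.2  -1.35] T [-0.176  1.114  0.094] 0.05330702621791408 42.81345209106803
```

Emit:
jog_arm(increments=[[[0, 0, -0.02, 0, 0, 0, 255], [0, 0, -0.03, 0, 0, 0, 255], [0, 0, -0.04, 0, 0, 0, 255], [0, 0, -0.04, 0, 0, 0, 255], [0, 0, -0.04, 0, 0, 0, 255], [0, 0, -0.04, 0, 0, 0, 255], [0, 0, -0.04, 0, 0, 0, 255], [0, 0, -0.05, 0, 0, 0, 255], [0, 0, -0.05, 0, 0, 0, 255], [0, 0, -0.05, 0, 0, 0, 255], [0, 0, -0.04, 0, 0, 0, 255], [0, 0, -0.02, 0, 0, 0, 255], [0, 0, 0, 0, 0, 0, 255], [0, 0, 0, 0, 0, 0, 255], [0, 0, 0, 0, 0, 0, 255], [0, 0, 0, 0, 0, 0, 255]]])

```text
clock: 11.05
tcp_pos: [0.5996, 0.0771, 0.1868]
orientation: [-0.0, 0.865, 0.502, -0.001]
wrist_force: [-1.1, 0.1, -1.0]
finger_gap: 0.0536
grip_force: 43.0
```

```bash
python3 st.py
python3 - <<'E'
from h import *
c=cams.read_camera("scene"); cv2.imwrite("pics/s4.png",c["pixels"][:,:,::-1])
E
```

```text
11.05 [-0.005  0.387  0.042  1.228 -0.     2.085] [0.5996 0.0771 0.1868] F [-1.06  0.08 -0.97] T [-0.036 -0.021  0.062] 0.053637740640637 42.96929815784097
```

View pics/s4.png

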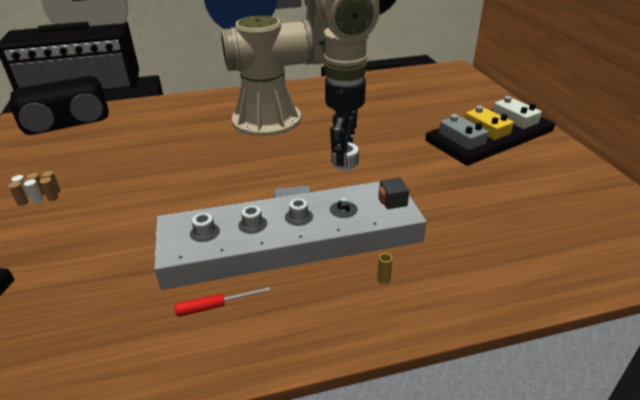

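The cap hangs upright in the gripper at (345,156). The socket at (344,208) is bare, the other caps are seated and the bench items have not moved.

```bash
python3 -c "
from workcell import ticket; print(ticket.hand_in())"
```

```text
the job is handed in; nothing more can be done
None
```

The widest cap came loose turning clockwise (seen from above, about 1.43 rad) and is held upright about 12 cm above the chassis, with the other caps and bench items undisturbed; the job is handed in, but the call returned no verdict.

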